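# Slide the marked cover-glass pack out of a tight row and lay it in the work nest

### The job

The pack with the round orange sticker must be used first, but it sits tight in a row of three in the blue stock tray. Press a shut fingertip lightly on its top and slide it straight out along the tray until it lies on the open front part, a good finger's breadth clear of the row, leaving the other two packs where they are and pressing gently, since the glass cracks. Only then pick it up, lay it flat in the green nest, and let go.

Things in the scene. Friction and masses are not known exactly. Their poses are not given: they have to be found in the camera images.
- pack_marked: carton 46 (x) x 48 (y) x 18 mm with a white inner box (44 x 46) standing 1 to 12 mm out of its top, stiff, bearing a 20 mm orange sticker; 0.11 kg, loose; origin at the centre of its underside, axes as the tray's; any of the row's three places. Its top is 19 to 30 mm up, unmeasured: feel for it, slowly (several N per mm). A press of 4 to 10 N drags it; over 15 N cracks the glass
- pack_a: the same carton without a sticker, inner box standing 12 mm out (30 mm high in all), touching the next in the row; loose; must stay where it is
- pack_b: the same as pack_a, the other neighbour; loose; must stay where it is
- tray: blue tray, fixed, floor 156 (x) x 210 (y) mm, 4 mm thick; origin on the bench under the middle of the row: three packs touching, at y = -48, 0, +48 mm, x = 0. Wall behind them at x = +26 mm, 31 mm high; side walls at y = +-75.5 mm beside the row, 29 mm high; no gap for a finger. -x points roughly to the robot: there the floor runs on flat and open to x = -129 mm
- nest: green shallow open nest, fixed to the bench, outside 64 (x) x 66 (y) x 13 (z) mm, walls 5 mm thick, so the inside measures 54 x 56 mm; floor 5 mm thick; origin on the bench under its centre; a small rubber foot on either side (x = +-36 mm, 6 mm high)

How it is judged:
On the way:
1. the marked pack lies flat on the tray's floor, drawn at least 55 mm forward out of the row (x of pack_marked in the frame of tray below -0.055 m and z of pack_marked in the frame of tray below 0.008 m and angle between pack_marked's own z axis and vertical below 0.1 rad), for 0.2 s.
At the end, for the whole second after the job is handed in: the marked pack rests flat on the floor of the green nest (within 8 mm of its centre, tilt under 0.08 rad), released; both other packs are within 8 mm of where they stood (horizontal distance between pack_marked and nest below 0.008 m and z of pack_marked in the frame of nest below 0.008 m and angle between pack_marked's own z axis and vertical below 0.08 rad and linear speed of pack_marked below 0.02 m/s and distance of each of pack_a, pack_b from where it was at the start of the episode below 0.008 m); the robot touches nothing.
It fails at once if a neighbouring pack moved by more than 8 mm (distance of any of pack_a, pack_b from where it was at the start of the episode above 0.008 m).
It fails at once if a pack in the row, or the marked one while it is slid out, pressed on the tray with more than 15 N (its glass cracks) ((contact force between pack_marked and tray above 15 N and x of pack_marked in the frame of tray above -0.055 m and z of pack_marked in the frame of tray below 0.014 m) or contact force between any of pack_a, pack_b and tray above 15 N).
It fails at once if the marked pack lifted before it was slid clear of the row (z of pack_marked in the frame of tray between 0.014 and 0.035 m and x of pack_marked in the frame of tray above -0.045 m and horizontal distance between pack_marked and tray below 0.07 m).
It also fails if it takes over 72 s, if anything falls off the work surface, if the arm or the gripper's body presses on something with over 40 N, if the wrist force passes 120 N, or if a joint passes its speed limit or range.

### The arm

A 7-joint arm with a two-finger parallel gripper is mounted at the origin on a cart in front of the work surface, level with it; the furniture and walls round the work are solid. World frame = base frame: x ahead of the robot, y to its left, z up, the work surface at z = 0. Lengths are in m, angles in rad, forces in N, time in s.
With the tool pointing down it reaches from about 0.4 to 0.85 m from the base axis. Payload 4.5 kg.
Tool frame: the origin (TCP) lies midway between the tips of the shut fingers; the grasp point (between the pads) lies 19 mm behind it; z points along the fingers, x is the direction in which the jaws open and shut, and the axes are right-handed (so a half turn about z gives the same grasp; the last joint's range is limited). The gripper opens to 88 mm and grips with 3 to 60 N. Pads are 18 mm wide; open, the fingers measure 123 mm over their backs; the gripper's body (75 mm by 187 mm) begins 45 mm behind the grasp point.
Start: joints at [1.155, 0.689, -0.195, 1.565, 0.157, 0.902, -0.215], TCP at [0.272, -0.563, 0.239] pointing down, gripper open.
Joint ranges: [-3.01, 3.01], [-0.46, 2.08], [-1.47, 1.51], [0.13, 2.56], [-1, 4.14], [0.04, 2.09], [-2.66, 2.66]. Speed limits (rad/s): [2.57, 2.57, 3.14, 3.14, 3.14, 3.14, 3.14].

### API

Orientations are given as a unit quaternion [x, y, z, w].
In Python, from plant import r gives the robot as it stands. The module is installed in compiled form; this text tells all that it offers.
- The arm moves only by the tool play_rows, never from a script. Its argument "increments" is a list of rows, each a list of 7 numbers: the opening, from 0 (shut) to 1 (fully open), then the shift along the tool's x, y, z in mm, then the turn, a rotation vector about the tool's x, y, z in rad. In form: [[hand, dx, dy, dz, wx, wy, wz], ...]. A call has exactly 8 rows; each row shifts and turns the pose as measured when the row begins, along the tool's axes as they then stand; what a row does not reach is not made up. A row lasts 1/8 s, in which the tool goes at most 62.5 mm and 10.7 degrees, less where a joint would pass 70% of its speed; a pose out of reach is approached as far as the arm can. A call is refused whole if a number of a shift passes 62.5 or a number of a turn 0.188, either way. A call with a gripper value outside its range is refused whole. The fingers move at their own pace and stop on an object; "grip_force" is the grip in N (left out, the last holds). Time passes only in rows, so rows that do not move let the fingers close, or fill a call up. It gives the time, the measured TCP pose, the force and the opening at its end, in the units of the state.
- r.get_state(): the state, without advancing time (a new reading comes with each control period).
- r.snapshot(name): name is "scene" or "top" or "wrist"; returns the picture (384x512x3 uint8, red, green, blue); there is no depth.
- r.get_calibration(name): a dict with "fx", "fy", "cx", "cy" (pixels), "R" (3x3) and "t" (3): a world point X has camera coordinates R X + t. Camera axes: x right, y down, z forward; pixel columns grow to the right and rows downward; lengths in m; the calibration is good to about 2 mm. A picture is of the moment at which its call begins: read the wrist's pose just before it. get_calibration takes no time and is no camera call; for the wrist camera it gives the pose at the moment of the call.
- r.finish_job(): hands the job in, once; it reports no verdict.
The state is a dict: "clock": time; "q": joint angles; "qd": joint speeds; "joint_torque": joint torques, N m; "tool_pos": TCP position; "eef_rot": TCP orientation; "contact_force": force on the tool from outside, world axes, zero at the start; "moment": the same for the moment, N m; "opening": opening from 0.0 (shut) to 1.0 (fully open).
Only numpy, scipy, OpenCV 4.12 (cv2) and the standard library are available. Lean on these libraries where they do the work, as an engineer would, in place of code of your own. Each camera call takes 0.05 s, during which the arm holds its last target.

## Working session

There is one attempt and no reset: what is moved stays moved. The work goes in short steps, Python scripts to look and compute and a tool call to move; the robot and the scene stay as the last step left them, time stands still between calls to the robot, and variables do not carry over. Pictures are saved under pics/ and viewed, and the job is handed in when it is done.

Besides the shell and the picture viewer there is one more tool, called after "Emit:" as name([rows], argument=value, ...), one row to a line, values as JSON. play_rows: Moves the arm, as the interface text tells. Its arguments: {"type":"object","properties":{"increments":{"type":"array"},"grip_force":{"type":"number"}},"required":["increments"]}

```bash
mkdir -p pics
python3 - <<'E'
from plant import r
import cv2
s=r.get_state(); print(s)
for n in ["scene","top","wrist"]:
    c=r.get_calibration(n); print(n,c)
    im=r.snapshot(n); cv2.imwrite(f"pics/{n}0.png",cv2.cvtColor(im,cv2.COLOR_RGB2BGR))
E
```

```text
{'clock': 0.0, 'q': array([ 1.15479961,  0.68998253, -0.19451127,  1.56632776,  0.15729538,
        0.90247976, -0.21508573]), 'qd': array([-0.00054356,  0.00046486,  0.00097732,  0.00117588, -0.00134003,
       -0.00106946,  0.00054617]), 'joint_torque': array([ 7.36777583e-04, -5.27559400e+01, -1.26662023e+00, -1.53429902e+01,
       -5.25753619e-02,  6.49285968e-03,  1.48685945e-04]), 'tool_pos': array([ 0.2714258 , -0.56229755,  0.23791519]), 'eef_rot': array([ 8.47013545e-01, -5.31570540e-01, -7.96807948e-04, -4.25590961e-04]), 'contact_force': array([ 0.99712467, -0.3654195 , -0.23102421]), 'moment': array([-0.02909182,  0.00627036,  0.05447872]), 'opening': 1.0042368687927559}
scene {'fx': 420.14591376258846, 'fy': 420.14591376258846, 'cx': 259.9555794374198, 'cy': 190.3395308809846, 'R': array([[ 0.87343397, -0.48640336,  0.02290994],
       [-0.24325307, -0.47659975, -0.8447962 ],
       [ 0.42183058,  0.73230079, -0.53459753]]), 't': array([-0.39286988,  0.24592102,  0.52227022])}
top {'fx': 431.05448468148376, 'fy': 431.05448468148376, 'cx': 252.34207395350697, 'cy': 193.1801795675018, 'R': array([[ 0.0101523 , -0.99910683,  0.04101804],
       [-0.99195288, -0.01523965, -0.12568707],
       [ 0.12619991, -0.03941195, -0.99122161]]), 't': array([0.11796601, 0.53494574, 0.84739256])}
wrist {'fx': 343.709198457266, 'fy': 343.709198457266, 'cx': 254.57086914320405, 'cy': 186.9589091261865, 'R': array([[ 0.43533849, -0.90026427, -0.00215361],
       [-0.86713146, -0.41995718,  0.26780405],
       [-0.24199884, -0.11471795, -0.96347099]]), 't': array([-0.62423532, -0.03751075,  0.39010719])}
```

View pics/scene0.png

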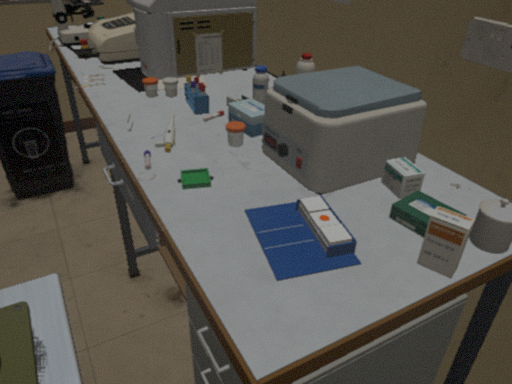

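View pics/top0.png

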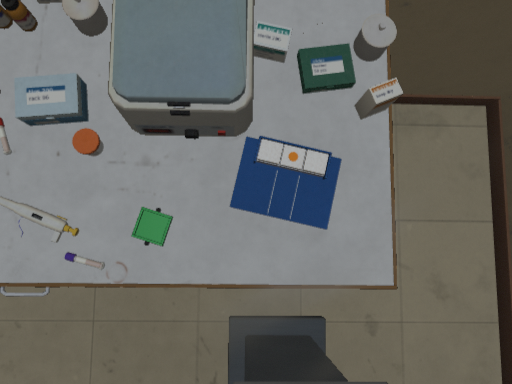

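View pics/wrist0.png

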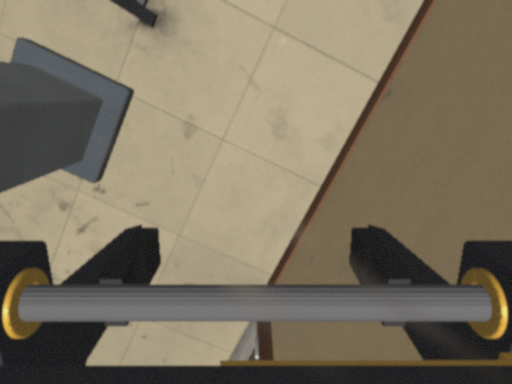

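```bash
cat > h.py <<'E'
import cv2,numpy as np
from plant import r
def ray(c,px):
    d=np.array([(px[0]-c['cx'])/c['fx'],(px[1]-c['cy'])/c['fy'],1.]);R=np.array(c['R']);t=np.array(c['t'])
    return -R.T@t, R.T@d
def onz(c,px,z):
    o,d=ray(c,px); return o+d*(z-o[2])/d[2]
def tri(c1,p1,c2,p2):
    o1,d1=ray(c1,p1);o2,d2=ray(c2,p2)
    s,_,_,_=np.linalg.lstsq(np.c_[d1,-d2],o2-o1,rcond=None)
    a=o1+d1*s[0];b=o2+d2*s[1];return (a+b)/2,np.linalg.norm(a-b)
def proj(c,X):
    p=np.array(c['R'])@np.array(X)+np.array(c['t']);return [c['cx']+c['fx']*p[0]/p[2],c['cy']+c['fy']*p[1]/p[2]]
def hsv(im): return cv2.cvtColor(im,cv2.COLOR_RGB2HSV)
def snap(n,name):
    c=r.get_calibration(n);im=r.snapshot(n);cv2.imwrite(f"pics/{name}.png",cv2.cvtColor(im,cv2.COLOR_RGB2BGR));return c,im
def blob(im,lo,hi,roi=None):
    m=cv2.inRange(hsv(im),lo,hi)
    if roi is not None:
        k=np.zeros_like(m);k[roi[1]:roi[3],roi[0]:roi[2]]=255;m&=k
    cs,_=cv2.findContours(m,cv2.RETR_EXTERNAL,cv2.CHAIN_APPROX_NONE)
    return max(cs,key=cv2.contourArea),m
def load(n): return cv2.cvtColor(cv2.imread(f"pics/{n}.png"),cv2.COLOR_BGR2RGB)
def cen(k):
    M=cv2.moments(k);return [M['m10']/M['m00'],M['m01']/M['m00']]
E
python3 - <<'E'
from h import *
C={n:r.get_calibration(n) for n in("top","scene")}
T,S=load("top0"),load("scene0")
bt,_=blob(T,(105,120,50),(125,255,255),(220,130,350,240))
q=cv2.approxPolyDP(cv2.convexHull(bt),5,True)[:,0];print("tray top",q.tolist(),[onz(C['top'],p,.004).round(4).tolist() for p in q])
print(cv2.minAreaRect(bt))
ot,_=blob(T,(5,140,120),(20,255,255),(270,140,320,180));os_,_=blob(S,(5,140,120),(20,255,255),(300,195,350,235))
pt,ps=cen(ot),cen(os_);print("sticker",pt,ps,tri(C['top'],pt,C['scene'],ps),cv2.contourArea(ot))
gt,_=blob(T,(50,100,60),(80,255,255),(120,195,190,260));gs,_=blob(S,(50,100,60),(80,255,255),(170,160,220,195))
print("nest",cv2.minAreaRect(gt),cen(gt),cen(gs),tri(C['top'],cen(gt),C['scene'],cen(gs)))
b=cv2.boxPoints(cv2.minAreaRect(gt));print([onz(C['top'],p,.013).round(4).tolist() for p in b])
big=cv2.resize(T[130:250,120:350],None,fx=3.4,fy=3.4,interpolation=cv2.INTER_CUBIC);cv2.imwrite("pics/topbig.png",big[...,::-1])
big=cv2.resize(S[160:280,170:370],None,fx=4,fy=4,interpolation=cv2.INTER_CUBIC);cv2.imwrite("pics/scbig.png",big[...,::-1])
E
```

```text
tray top [[246, 137], [340, 159], [326, 228], [230, 205]] [[0.6577, 0.1385, 0.004], [0.6136, -0.0635, 0.004], [0.4657, -0.0315, 0.004], [0.5113, 0.1702, 0.004]]
((286.2834777832031, 180.49949645996094), (98.94226837158203, 75.37531280517578), 13.134021759033203)
sticker [292.8194444444444, 156.07291666666666] [324.0894308943089, 217.52845528455282] (array([0.61180206, 0.04190298, 0.03052358]), np.float64(0.001016877992865439)) 48.0
nest ((151.52615356445312, 226.00921630859375), (32.061668395996094, 31.950729370117188), 19.440034866333008) [151.54803764873023, 225.96448232995914] [195.18237224566337, 176.78199718706048] (array([0.46512126, 0.33052809, 0.00725448]), np.float64(0.0005198001974586035))
[[0.4448, 0.3698, 0.013], [0.5065, 0.351, 0.013], [0.4854, 0.2886, 0.013], [0.4239, 0.308, 0.013]]
```

View pics/topbig.png

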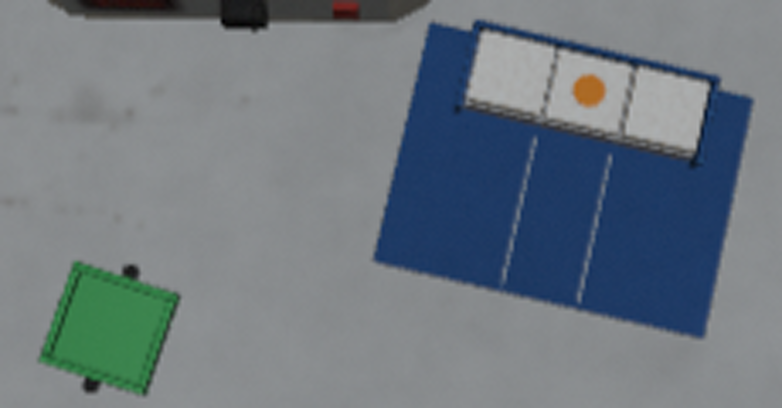

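View pics/scbig.png

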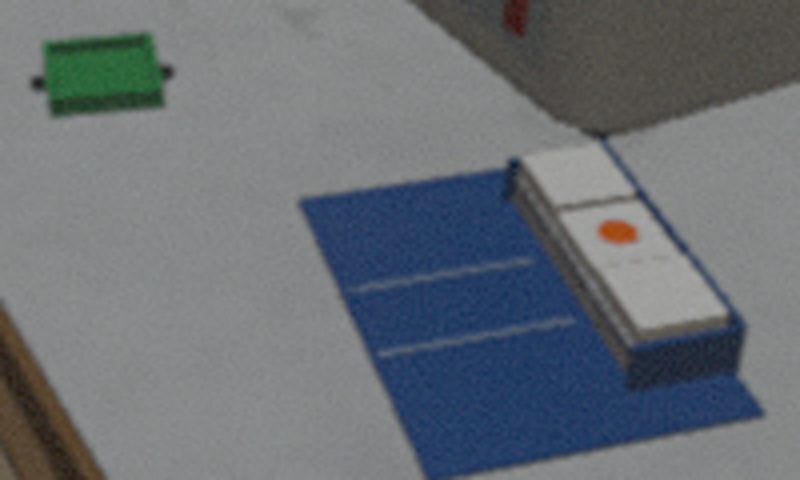

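Run:
```python
from h import *
C={n:r.get_calibration(n) for n in("top","scene")}
print("cooler corner",onz(C['scene'],(318,193),0),onz(C['scene'],(266,155),0))
print("cooler bottom top view",onz(C['top'],(250,135),0.02), onz(C['top'],(110,100),.2),onz(C['top'],(253,100),.2))
print("feet",onz(C['top'],(158.5,210),.006),onz(C['top'],(146.8,243.2),.006))
s=r.get_state();print(s['contact_force'],s['clock'])
```

```text
cooler corner [0.6824738  0.15538512 0.        ] [0.66967183 0.36315676 0.        ]
cooler bottom top view [0.65794903 0.1305023  0.02      ] [0.66481706 0.37049403 0.2       ] [0.67069139 0.13198451 0.2       ]
feet [0.49856192 0.31771456 0.006     ] [0.43009731 0.33892526 0.006     ]
[-0.38425399  0.31791933  0.40442013] 0.15
```

```bash
cat >> h.py <<'E'
from scipy.spatial.transform import Rotation as Ro
def plan(goal,yaw,n,hand=0):
    """yaw: world angle of tool x; tool pointing down"""
    s=r.get_state();p=s['tool_pos'];R=Ro.from_quat(s['eef_rot'])
    G=Ro.from_matrix(np.array([[np.cos(yaw),np.sin(yaw),0],[np.sin(yaw),-np.cos(yaw),0],[0,0,-1]]))
    rv=(R.inv()*G).as_rotvec();print("tot rot",rv.round(3),"tot world",(np.array(goal)-p).round(4),"F",s['contact_force'].round(2),"t",s['clock'])
    st=(np.array(goal)-p)/n*1000
    for i in range(n):
        Ri=R*Ro.from_rotvec(rv*i/n);print([hand]+(Ri.inv().apply(st)).round(1).tolist()+(rv/n).round(4).tolist())
E
python3 -c "
from h import *
plan((.53,.05,.24),-.215,12)"
```

```text
tot rot [-0.001  0.001 -0.906] tot world [0.2585 0.6124 0.0019] F [-0.38  0.32  0.4 ] t 0.15
[0, -36.6, -41.6, -0.1, -0.0, 0.0001, -0.0755]
[0, -33.3, -44.2, -0.1, -0.0, 0.0001, -0.0755]
[0, -29.9, -46.6, -0.1, -0.0, 0.0001, -0.0755]
[0, -26.3, -48.7, -0.1, -0.0, 0.0001, -0.0755]
[0, -22.6, -50.6, -0.1, -0.0, 0.0001, -0.0755]
[0, -18.7, -52.1, -0.1, -0.0, 0.0001, -0.0755]
[0, -14.7, -53.4, -0.1, -0.0, 0.0001, -0.0755]
[0, -10.6, -54.4, -0.1, -0.0, 0.0001, -0.0755]
[0, -6.5, -55.0, -0.1, -0.0, 0.0001, -0.0755]
[0, -2.3, -55.3, -0.2, -0.0, 0.0001, -0.0755]
[0, 1.9, -55.4, -0.2, -0.0, 0.0001, -0.0755]
[0, 6.0, -55.1, -0.2, -0.0, 0.0001, -0.0755]
```

Emit:
play_rows([
  [0,-37,-42,0,0,0,-0.075],
  [0,-33,-44,0,0,0,-0.075],
  [0,-30,-47,0,0,0,-0.075],
  [0,-26,-49,0,0,0,-0.075],
  [0,-23,-51,0,0,0,-0.075],
  [0,-19,-52,0,0,0,-0.075],
  [0,-15,-53,0,0,0,-0.075],
  [0,-11,-54,0,0,0,-0.075],
], grip_force=20)

```text
clock: 1.15
tool_pos: [0.4447, -0.1458, 0.2361]
eef_rot: [0.967, -0.253, -0.0, 0.001]
contact_force: [1.3, -0.0, 0.0]
opening: 0.12
```

```bash
python3 -c "
from h import *
plan((.53,.05,.24),-.215,8)"
```

```text
tot rot [ 0.001  0.    -0.297] tot world [0.0853 0.1958 0.0039] F [ 1.35 -0.    0.03] t 1.15
[0, -2.7, -26.6, -0.5, 0.0002, 0.0, -0.0372]
[0, -1.7, -26.6, -0.5, 0.0002, 0.0, -0.0372]
[0, -0.7, -26.7, -0.5, 0.0002, 0.0, -0.0372]
[0, 0.3, -26.7, -0.5, 0.0002, 0.0, -0.0372]
[0, 1.3, -26.7, -0.5, 0.0002, 0.0, -0.0372]
[0, 2.2, -26.6, -0.5, 0.0002, 0.0, -0.0372]
[0, 3.2, -26.5, -0.5, 0.0002, 0.0, -0.0372]
[0, 4.2, -26.4, -0.5, 0.0002, 0.0, -0.0372]
```

Emit:
play_rows([
  [0,-2,-33,0,0,0,-0.05],
  [0,-1,-33,0,0,0,-0.05],
  [0,0,-33,0,0,0,-0.05],
  [0,1,-33,0,0,0,-0.05],
  [0,2,-33,0,0,0,-0.05],
  [0,3,-32,0,0,0,-0.05],
  [0,0,0,0,0,0,0],
  [0,0,0,0,0,0,0],
])

```text
clock: 2.15
tool_pos: [0.5228, 0.0468, 0.235]
eef_rot: [0.995, -0.097, -0.001, 0.0]
contact_force: [-0.0, -0.2, -0.9]
opening: 0.006
```

```bash
python3 -c "
from h import *
plan((.59,.0466,.13),-.215,4)
c,im=snap('wrist','w1');np.save('w1.npy',c,allow_pickle=True)"
```

```text
tot rot [0.    0.002 0.021] tot world [ 0.0672 -0.0002 -0.105 ] F [-0.   -0.24 -0.9 ] t 2.15
[0, 16.5, -3.2, 26.2, 0.0001, 0.0005, 0.0052]
[0, 16.5, -3.3, 26.2, 0.0001, 0.0005, 0.0052]
[0, 16.5, -3.4, 26.2, 0.0001, 0.0005, 0.0052]
[0, 16.4, -3.5, 26.3, 0.0001, 0.0005, 0.0052]
```

View pics/w1.png

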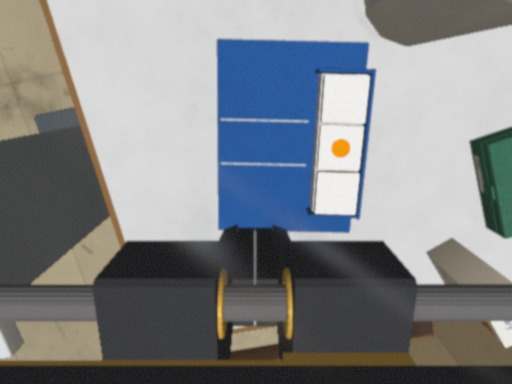

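Run:
```python
from h import *
C={n:r.get_calibration(n) for n in("top","scene")}
w=np.load('w1.npy',allow_pickle=True).item();W=load('w1')
o,_=blob(W,(5,140,120),(20,255,255),(300,120,380,180));p=cen(o)
print(p,cv2.contourArea(o),tri(C['top'],[292.82,156.07],w,p),tri(C['scene'],[324.09,217.53],w,p),onz(w,p,.030))
bt,_=blob(W,(105,120,50),(125,255,255),(200,20,400,235))
q=cv2.approxPolyDP(cv2.convexHull(bt),5,True)[:,0];print([(x.tolist(),onz(w,x,.004).round(4).tolist()) for x in q])
# white packs: edges
big=cv2.resize(W[60:230,290:390],None,fx=3.5,fy=3.5,interpolation=cv2.INTER_CUBIC);cv2.imwrite("pics/w1b.png",big[...,::-1])
```

```text
[340.37200309358076, 147.85924207269915] 215.5 (array([0.61394864, 0.04037198, 0.02088352]), np.float64(0.0008043616525871834)) (array([0.61153721, 0.04232248, 0.03023169]), np.float64(1.8305568361696057e-05)) [0.61159483 0.04227056 0.03      ]
[([218, 40], [0.5088, 0.1709, 0.004]), ([367, 44], [0.6573, 0.1378, 0.004]), ([374, 76], [0.6612, 0.1054, 0.004]), ([358, 217], [0.627, -0.0477, 0.004]), ([347, 231], [0.6123, -0.0627, 0.004]), ([219, 227], [0.465, -0.0289, 0.004])]
```

View pics/w1b.png

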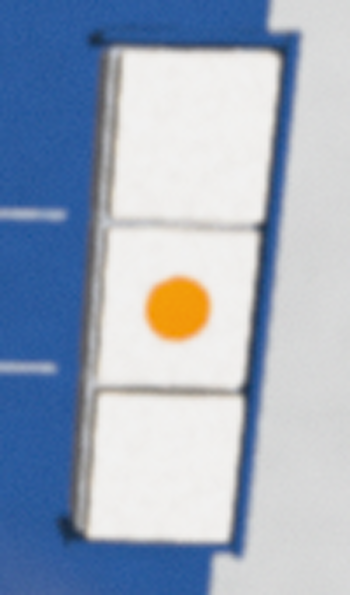

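```bash
python3 -c "
from h import *
plan((.608,.043,.060),-.216,6)"
```

```text
tot rot [-0.     0.002  0.022] tot world [ 0.0851 -0.0039 -0.1751] F [-0.1   0.29 -0.5 ] t 2.2
[0, 14.1, -2.1, 29.2, -0.0, 0.0003, 0.0037]
[0, 14.1, -2.1, 29.2, -0.0, 0.0003, 0.0037]
[0, 14.1, -2.2, 29.2, -0.0, 0.0003, 0.0037]
[0, 14.0, -2.2, 29.2, -0.0, 0.0003, 0.0037]
[0, 14.0, -2.3, 29.2, -0.0, 0.0003, 0.0037]
[0, 14.0, -2.3, 29.2, -0.0, 0.0003, 0.0037]
```

Emit:
play_rows([
  [0,16,-2.5,33,0,0,0.004],
  [0,16,-2.5,33,0,0,0.004],
  [0,16,-2.5,33,0,0,0.004],
  [0,16,-2.5,33,0,0,0.004],
  [0,14,-2,25,0,0,0.004],
  [0,7,-1,10,0,0,0],
  [0,0,0,0,0,0,0],
  [0,0,0,0,0,0,0],
])

```text
clock: 3.2
tool_pos: [0.6101, 0.0302, 0.0651]
eef_rot: [0.993, -0.115, 0.0, 0.003]
contact_force: [-0.1, 0.4, 0.4]
opening: 0.001
```

```bash
python3 -c "
from h import *
plan((.608,.043,.044),-.216,4)"
```

```text
tot rot [ 0.006 -0.001 -0.014] tot world [-0.0021  0.0128 -0.0211] F [-0.07  0.41  0.36] t 3.2
[0, -1.2, -3.0, 5.3, 0.0016, -0.0002, -0.0034]
[0, -1.2, -3.0, 5.3, 0.0016, -0.0002, -0.0034]
[0, -1.2, -3.0, 5.3, 0.0016, -0.0002, -0.0034]
[0, -1.2, -3.0, 5.3, 0.0016, -0.0002, -0.0034]
```

Emit:
play_rows([
  [0,-1.2,-5,5,0,0,-0.004],
  [0,-1.2,-5,5,0,0,-0.004],
  [0,-1,-4,5,0.003,0,-0.004],
  [0,0,0,3,0.003,0,0],
  [0,0,0,0,0,0,0],
  [0,0,0,0,0,0,0],
  [0,0,0,0,0,0,0],
  [0,0,0,0,0,0,0],
])

```text
clock: 4.2
tool_pos: [0.6101, 0.0461, 0.0481]
eef_rot: [0.994, -0.108, 0.002, -0.0]
contact_force: [0.6, 0.2, -0.5]
opening: 0.006
```

```bash
python3 -c "
from h import *
plan((.608,.043,.044),-.216,4)"
```

```text
tot rot [-0.001 -0.003 -0.   ] tot world [-0.0021 -0.0031 -0.0041] F [ 0.65  0.18 -0.54] t 4.2
[0, -0.4, 0.9, 1.0, -0.0003, -0.0008, -0.0]
[0, -0.4, 0.9, 1.0, -0.0003, -0.0008, -0.0]
[0, -0.4, 0.9, 1.0, -0.0003, -0.0008, -0.0]
[0, -0.4, 0.9, 1.0, -0.0003, -0.0008, -0.0]
```

Emit:
play_rows([
  [0,-1,2,1,0,0,0],
  [0,-1,2,1,0,0,0],
  [0,0,0,1,0,0,0],
  [0,0,0,1,0,0,0],
  [0,0,0,1,0,0,0],
  [0,0,0,1,0,0,0],
  [0,0,0,1,0,0,0],
  [0,0,0,1,0,0,0],
])

```text
clock: 5.2
tool_pos: [0.6073, 0.0422, 0.0396]
eef_rot: [0.994, -0.108, 0.002, -0.0]
contact_force: [-0.5, 0.1, -0.2]
opening: 0.011
```

```bash
python3 -c "
from h import *
plan((.608,.043,.036),-.216,1)"
```

```text
tot rot [-0.001 -0.003 -0.   ] tot world [ 0.0007  0.0008 -0.0036] F [-0.46  0.13 -0.24] t 5.2
[0, 0.5, -0.9, 3.6, -0.0013, -0.0033, -0.0003]
```

Emit:
play_rows([
  [0,0,0,0.5,0,0,0],
  [0,0,0,0.5,0,0,0],
  [0,0,0,0.5,0,0,0],
  [0,0,0,0.5,0,0,0],
  [0,0,0,0.5,0,0,0],
  [0,0,0,0.5,0,0,0],
  [0,0,0,0.5,0,0,0],
  [0,0,0,0.5,0,0,0],
])

```text
clock: 6.2
tool_pos: [0.6073, 0.0422, 0.0354]
eef_rot: [0.994, -0.108, 0.002, -0.0]
contact_force: [0.1, 0.4, 0.7]
opening: 0.011
```

Emit:
play_rows([
  [0,0,0,0.4,0,0,0],
  [0,0,0,0.4,0,0,0],
  [0,0,0,0.4,0,0,0],
  [0,0,0,0.4,0,0,0],
  [0,0,0,0.4,0,0,0],
  [0,0,0,0.4,0,0,0],
  [0,0,0,0.4,0,0,0],
  [0,0,0,0.4,0,0,0],
])

```text
clock: 7.2
tool_pos: [0.6073, 0.0422, 0.0323]
eef_rot: [0.994, -0.108, 0.002, -0.0]
contact_force: [-2.1, -0.5, 6.7]
opening: 0.005
```

Emit:
play_rows([
  [0,0,0,0,0,0,0],
  [0,0,0,0,0,0,0],
  [0,0,0,0,0,0,0],
  [0,0,0,0,0,0,0],
  [0,0,0,0,0,0,0],
  [0,0,0,0,0,0,0],
  [0,0,0,0,0,0,0],
  [0,0,0,0,0,0,0],
])

```text
clock: 8.2
tool_pos: [0.6073, 0.0423, 0.0323]
eef_rot: [0.994, -0.108, 0.002, -0.0]
contact_force: [0.0, 0.5, 1.4]
opening: 0.001
```

Emit:
play_rows([
  [0,0,0,0.4,0,0,0],
  [0,0,0,0.4,0,0,0],
  [0,0,0,0.4,0,0,0],
  [0,-1,0,0.4,0,0,0],
  [0,-1,0,0.4,0,0,0],
  [0,-1.5,0,0.4,0,0,0],
  [0,-1.5,0,0.4,0,0,0],
  [0,-1.5,0,0.4,0,0,0],
])

```text
clock: 9.2
tool_pos: [0.6061, 0.0429, 0.0323]
eef_rot: [0.994, -0.109, 0.007, -0.001]
contact_force: [1.9, -2.2, 4.8]
opening: 0.006
```

```bash
python3 -c "
from h import *
print(r.get_state()['contact_force'],r.get_state()['tool_pos'])
c,im=snap('wrist','w2')
b=cv2.resize(im[:240,200:],None,fx=2.4,fy=2.4);cv2.imwrite('pics/w2b.png',b[...,::-1]);print(r.get_state()['contact_force'])"
```

```text
[ 1.94608546 -2.2437946   4.79121481] [0.60609761 0.04294723 0.03234598]
[ 2.01123311 -0.73773739  5.36735331]
```

View pics/w2b.png

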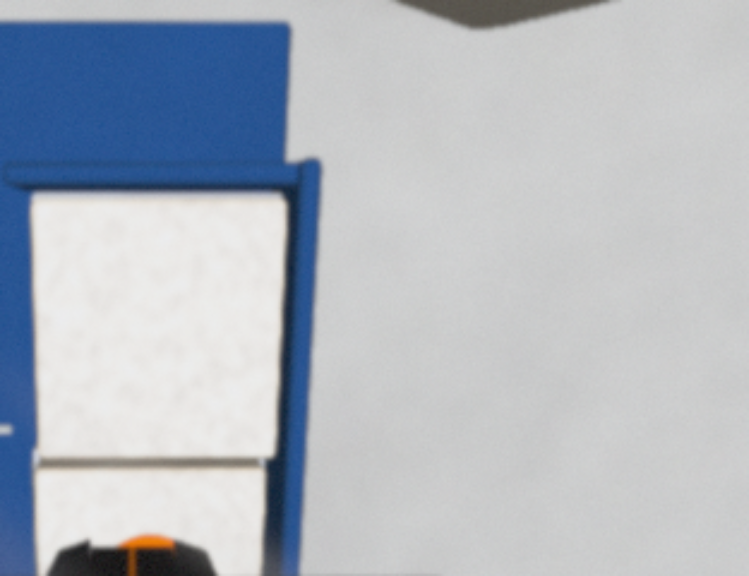

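```bash
python3 -c "
from h import *
plan((.606,.0429,.0323),-.216,1)"
```

```text
tot rot [-0.003 -0.014 -0.002] tot world [ 0.     -0.0001 -0.0001] F [ 2.01 -0.74  5.37] t 9.25
[0, 0.0, 0.1, 0.1, -0.0035, -0.0144, -0.0017]
```

Emit:
play_rows([
  [0,-3,0,0.4,0,-0.004,0],
  [0,-4,0,0.4,0,-0.004,0],
  [0,-4,0,0.4,0,-0.004,0],
  [0,-4,0,0.4,0,-0.004,0],
  [0,-4,0,0.4,0,-0.004,0],
  [0,-4,0,0.4,0,-0.004,0],
  [0,-4,0,0.4,0,-0.004,0],
  [0,-4,0,0.4,0,-0.004,0],
])

```text
clock: 10.25
tool_pos: [0.5838, 0.0492, 0.0323]
eef_rot: [0.994, -0.11, 0.0, -0.004]
contact_force: [2.0, -2.0, 5.1]
opening: 0.006
```

```bash
python3 -c "
from h import *
plan((.606,.0429,.0323),-.216,1)
c,im=snap('wrist','w3')
b=cv2.resize(im[:240,200:],None,fx=2.4,fy=2.4);cv2.imwrite('pics/w3b.png',b[...,::-1]);print(r.get_state()['contact_force'])"
```

```text
tot rot [-0.009  0.001 -0.004] tot world [ 0.0222 -0.0063  0.    ] F [ 2.01 -1.97  5.11] t 10.25
[0, 23.0, 1.3, -0.0, -0.0086, 0.0008, -0.0044]
[ 1.48911207 -1.86349852  5.53851103]
```

View pics/w3b.png

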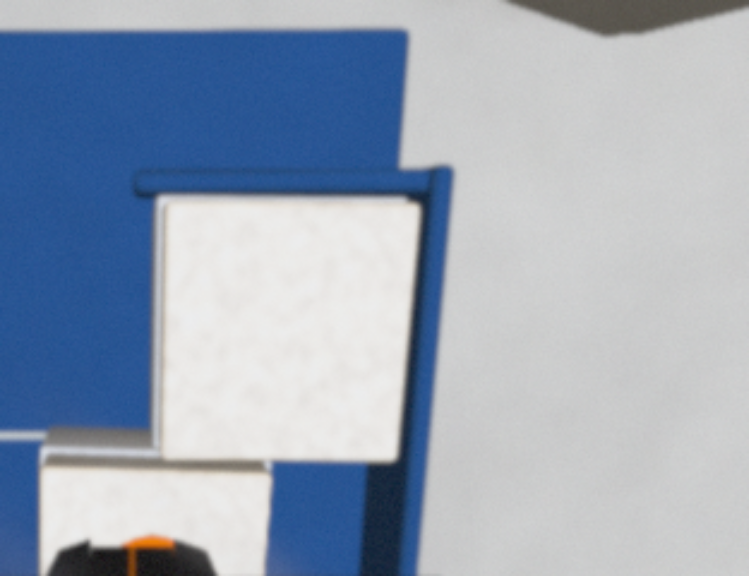

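Emit:
play_rows([
  [0,-5,0.3,0.4,-0.001,-0.001,0],
  [0,-6,0.3,0.4,-0.001,-0.001,0],
  [0,-6,0.3,0.4,-0.001,-0.001,0],
  [0,-6,0.3,0.4,-0.001,-0.001,0],
  [0,-6,0.3,0.4,-0.001,-0.001,0],
  [0,-6,0.3,0.4,-0.001,-0.001,0],
  [0,-6,0.3,0.4,-0.001,-0.001,0],
  [0,-6,0.3,0.4,-0.001,-0.001,0],
])

```text
clock: 11.3
tool_pos: [0.5451, 0.0596, 0.0323]
eef_rot: [0.994, -0.111, 0.005, -0.005]
contact_force: [2.3, 0.1, 6.6]
opening: 0.006
```

```bash
python3 -c "
from h import *
plan((.606,.0429,.0323),-.216,1)
c,im=snap('wrist','w4')
b=cv2.resize(im[:240,200:],None,fx=2.4,fy=2.4);cv2.imwrite('pics/w4b.png',b[...,::-1]);print(r.get_state()['contact_force'])"
```

```text
tot rot [-0.01  -0.008 -0.006] tot world [ 0.0609 -0.0167  0.    ] F [2.28 0.09 6.59] t 11.3
[0, 63.1, 2.9, 0.5, -0.0101, -0.0083, -0.0058]
[ 1.44852853 -0.0765633   6.49211086]
```

View pics/w4b.png

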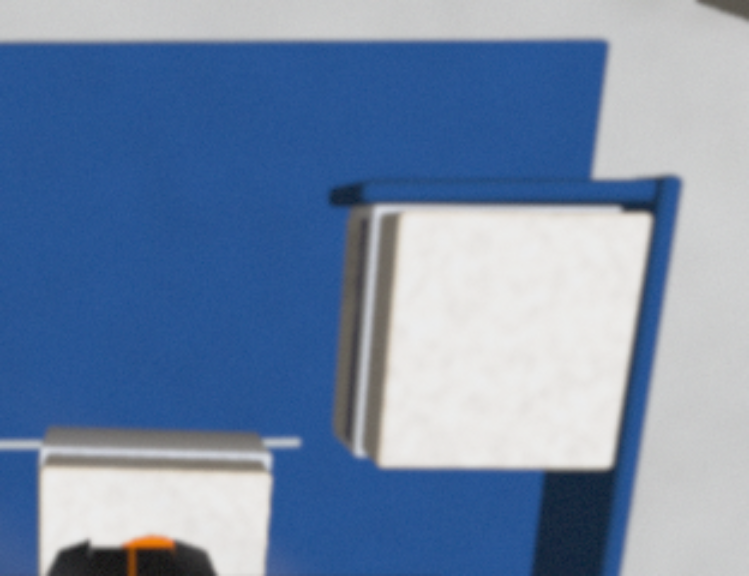

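Emit:
play_rows([
  [0,-6,0.3,0.4,-0.001,-0.002,0],
  [0,-6,0.3,0.4,-0.001,-0.002,0],
  [0,-6,0.3,0.4,-0.001,-0.002,0],
  [0,-5,0.3,0.4,-0.001,-0.002,0],
  [0,-3,0.3,0.4,-0.001,-0.002,0],
  [0,0,0,0,0,0,0],
  [0,0,0,-1,0,0,0],
  [0,0,0,-3,0,0,0],
])

```text
clock: 12.35
tool_pos: [0.5217, 0.0662, 0.0355]
eef_rot: [0.994, -0.11, 0.003, -0.005]
contact_force: [-0.0, -0.1, 0.2]
opening: 0.01
```

Emit:
play_rows([
  [0,0,0,-10,0,0,0],
  [0,0,0,-25,-0.003,-0.003,0],
  [0,0,0,-40,-0.003,-0.003,0],
  [0,0,0,-30,0,0,0],
  [0.9,0,0,-10,0,0,0],
  [0.9,0,0,0,0,0,0],
  [0.9,0,0,0,0,0,0],
  [0.9,0,0,0,0,0,0],
])

```text
clock: 13.35
tool_pos: [0.5183, 0.0649, 0.153]
eef_rot: [0.994, -0.11, -0.004, -0.001]
contact_force: [0.6, -0.6, 0.0]
opening: 0.434
```

```bash
python3 -c "
from h import *
plan((.52,.065,.13),-.216,1)
c,im=snap('wrist','w5');np.save('w5.npy',c,allow_pickle=True)
snap('top','t5');snap('scene','s5')
"
```

```text
tot rot [-0.001  0.008 -0.005] tot world [ 0.0017  0.0001 -0.023 ] F [ 0.65 -0.58  0.03] t 13.35
[0, 1.8, -0.5, 23.0, -0.0011, 0.0079, -0.0047]
```

View pics/w5.png

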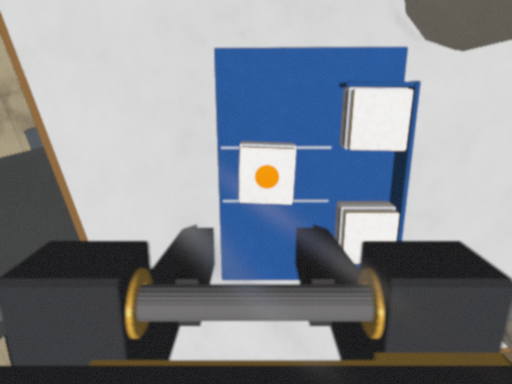

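View pics/s5.png

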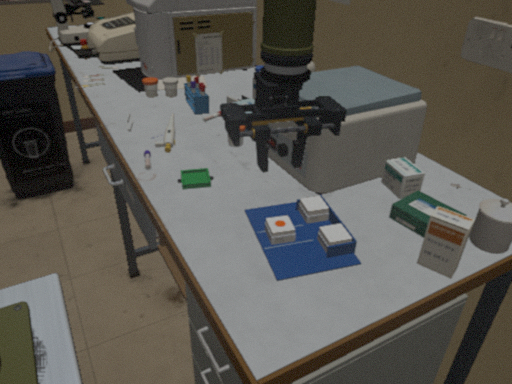

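View pics/t5.png

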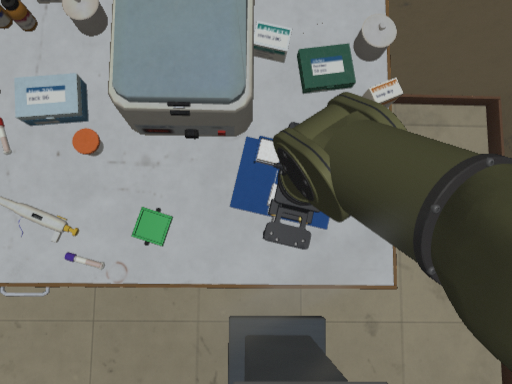

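Run:
```python
from h import *
w=np.load('w5.npy',allow_pickle=True).item();W=load('w5');S=load('s5');cs=r.get_calibration('scene')
o,_=blob(W,(5,140,120),(20,255,255),(240,150,295,205));p=cen(o)
o2,_=blob(S,(5,140,120),(20,255,255),(265,210,300,245));p2=cen(o2)
print(p,p2,tri(w,p,cs,p2),onz(w,p,.031))
m=cv2.inRange(hsv(W),(0,0,170),(180,45,255));m[:, :225]=0;m[:,305:]=0;m[:130]=0;m[215:]=0;m|=cv2.drawContours(np.zeros_like(m),[o],-1,255,-1)
m=cv2.morphologyEx(m,cv2.MORPH_OPEN,np.ones((5,5),np.uint8))
k,_=cv2.findContours(m,0,1);k=max(k,key=cv2.contourArea);a=cv2.minAreaRect(k);print(a)
q=cv2.boxPoints(a);X=np.array([onz(w,x,.031) for x in q]);print(X.round(4).tolist(),X.mean(0))
for i in range(4):
    d=X[(i+1)%4]-X[i];print(np.linalg.norm(d),np.degrees(np.arctan2(d[1],d[0])))
```

```text
[266.6680253623188, 176.36096014492753] [279.93333333333334, 223.0121212121212] (array([0.52772381, 0.06563713, 0.03062612]), np.float64(0.00017650800422680415)) [0.52765725 0.06577323 0.031     ]
((266.8711242675781, 173.7369384765625), (56.655982971191406, 59.44743347167969), 1.9749339818954468)
[[0.4997, 0.0494, 0.031], [0.5126, 0.0966, 0.031], [0.5555, 0.0855, 0.031], [0.5447, 0.0377, 0.031]] [0.5281306  0.06729371 0.031     ]
0.04896628761094922 74.7489042069123
0.04440048482645498 -14.52416102225003
0.04899125090786437 -102.73694502671957
0.046549650229072634 165.46959583088034
```

```bash
python3 -c "
from h import *
plan((.5277,.0657,.06),-.222,4)"
```

```text
tot rot [-0.001  0.007  0.001] tot world [ 0.0092  0.0008 -0.0933] F [ 0.27  0.37 -0.56] t 13.5
[0, 2.4, -0.7, 23.3, -0.0003, 0.0019, 0.0003]
[0, 2.3, -0.7, 23.3, -0.0003, 0.0019, 0.0003]
[0, 2.3, -0.7, 23.3, -0.0003, 0.0019, 0.0003]
[0, 2.3, -0.7, 23.3, -0.0003, 0.0019, 0.0003]
```

Emit:
play_rows([
  [0.8,3,-1,24,0,0.002,0],
  [0.8,3,-1,24,0,0.002,0],
  [0.8,2,-1,24,0,0.002,0],
  [0.8,2,-1,22,0,0.002,0],
  [0.8,0,0,0,0,0,0],
  [0.8,0,0,0,0,0,0],
  [0.8,0,0,0,0,0,0],
  [0.8,0,0,0,0,0,0],
])

```text
clock: 14.5
tool_pos: [0.5303, 0.0676, 0.0575]
eef_rot: [0.994, -0.11, 0.002, -0.001]
contact_force: [-0.6, -0.3, 0.3]
opening: 0.799
```

```bash
python3 -c "
from h import *
plan((.5277,.0657,.015),-.222,8)"
```

```text
tot rot [-0.003 -0.003  0.002] tot world [-0.0026 -0.0019 -0.0425] F [-0.63 -0.31  0.32] t 14.5
[0, -0.3, 0.3, 5.3, -0.0003, -0.0004, 0.0002]
[0, -0.3, 0.3, 5.3, -0.0003, -0.0004, 0.0002]
[0, -0.3, 0.3, 5.3, -0.0003, -0.0004, 0.0002]
[0, -0.3, 0.3, 5.3, -0.0003, -0.0004, 0.0002]
[0, -0.3, 0.3, 5.3, -0.0003, -0.0004, 0.0002]
[0, -0.3, 0.3, 5.3, -0.0003, -0.0004, 0.0002]
[0, -0.3, 0.3, 5.3, -0.0003, -0.0004, 0.0002]
[0, -0.3, 0.3, 5.3, -0.0003, -0.0004, 0.0002]
```

Emit:
play_rows([
  [0.8,-1,1,6,0,0,0],
  [0.8,-1,1,6,0,0,0],
  [0.8,0,0,6,0,0,0],
  [0.8,0,0,6,0,0,0],
  [0.8,0,0,6,0,0,0],
  [0.8,0,0,5,0,0,0],
  [0.8,0,0,4,0,0,0],
  [0.8,0,0,0,0,0,0],
])

```text
clock: 15.5
tool_pos: [0.528, 0.066, 0.0158]
eef_rot: [0.994, -0.11, 0.002, -0.001]
contact_force: [-0.9, -0.4, 0.3]
opening: 0.799
```

```bash
python3 -c "
from h import *
plan((.5277,.0657,.015),-.222,1)"
```

```text
tot rot [-0.003 -0.003  0.001] tot world [-0.0003 -0.0003 -0.0008] F [-0.86 -0.42  0.31] t 15.5
[0, -0.2, 0.4, 0.8, -0.0027, -0.003, 0.0015]
```

Emit:
play_rows([
  [0.4,0,0,0.6,0,0,0],
  [0.3,0,0,0,0,0,0],
  [0.3,0,0,0,0,0,0],
  [0.3,0,0,0,0,0,0],
  [0.3,0,0,0,0,0,0],
  [0.3,0,0,0,0,0,0],
  [0.3,0,0,0,0,0,0],
  [0.3,0,0,0,0,0,0],
], grip_force=15)

```text
clock: 16.5
tool_pos: [0.5281, 0.066, 0.0155]
eef_rot: [0.994, -0.11, 0.002, -0.001]
contact_force: [-0.1, -0.3, -0.9]
opening: 0.518
```

Emit:
play_rows([
  [0.3,0,0,-1,0,0,0],
  [0.3,0,0,-3,0,0,0],
  [0.3,0,0,-10,0,0,0],
  [0.3,0,0,-20,0,0,0],
  [0.3,0,0,-30,0,0,0],
  [0.3,0,0,-30,0,0,0],
  [0.3,0,0,-20,0,0,0],
  [0.3,0,0,0,0,0,0],
])

```text
clock: 17.5
tool_pos: [0.5275, 0.0653, 0.1361]
eef_rot: [0.994, -0.11, 0.003, -0.001]
contact_force: [0.2, 0.9, -1.0]
opening: 0.523
```

```bash
python3 -c "
from h import *
snap('scene','s6');c,_=snap('wrist','w6');np.save('w6.npy',c,allow_pickle=True)
plan((.465,.3305,.13),-.31,8)"
```

```text
tot rot [-0.001 -0.002  0.09 ] tot world [-0.0614  0.2654 -0.0044] F [-0.34  0.4  -2.5 ] t 17.6
[0, -14.7, -30.7, 0.6, -0.0002, -0.0002, 0.0112]
[0, -15.1, -30.5, 0.6, -0.0002, -0.0002, 0.0112]
[0, -15.4, -30.4, 0.6, -0.0002, -0.0002, 0.0112]
[0, -15.8, -30.2, 0.6, -0.0002, -0.0002, 0.0112]
[0, -16.1, -30.0, 0.6, -0.0002, -0.0002, 0.0112]
[0, -16.4, -29.8, 0.6, -0.0002, -0.0002, 0.0112]
[0, -16.8, -29.6, 0.6, -0.0002, -0.0002, 0.0112]
[0, -17.1, -29.4, 0.6, -0.0002, -0.0002, 0.0112]
```

View pics/w6.png

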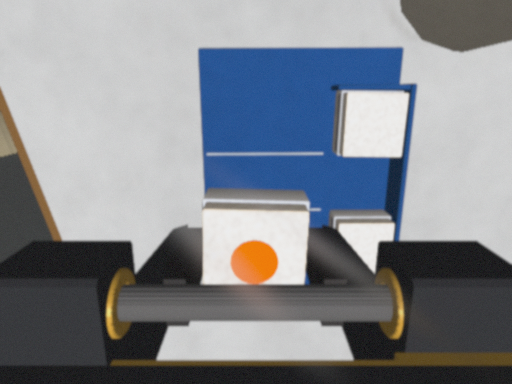

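View pics/s6.png

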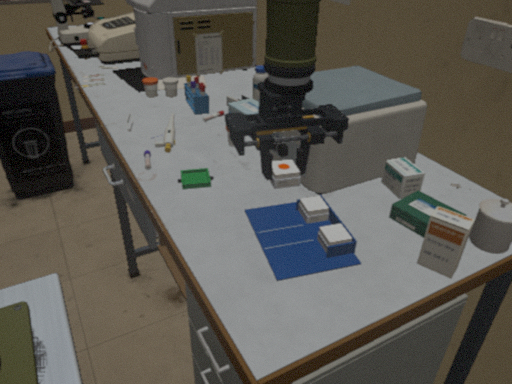

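```bash
python3 -c "
from h import *
w=np.load('w6.npy',allow_pickle=True).item();W=load('w6')
o,_=blob(W,(5,140,120),(20,255,255),(200,210,310,284));print(cv2.boundingRect(o),cv2.minEnclosingCircle(o))
p=cv2.minEnclosingCircle(o)[0];X=onz(w,p,.1526);s=r.get_state()
print(X,Ro.from_quat(s['eef_rot']).inv().apply(X-s['tool_pos'])*1000)"
```

```text
(232, 241, 46, 43) ((254.35714721679688, 261.0714416503906), 22.72493553161621)
[0.52723502 0.06576902 0.1526    ] [  0.6887808   -0.85772793 -18.14879679]
```

Emit:
play_rows([
  [0.3,-14,-30,0,0,0,0.011],
  [0.3,-15,-31,0,0,0,0.011],
  [0.3,-15,-31,0,0,0,0.011],
  [0.3,-16,-30,0,0,0,0.011],
  [0.3,-16,-30,0,0,0,0.011],
  [0.3,-16,-30,0,0,0,0.011],
  [0.3,-17,-30,0,0,0,0.011],
  [0.3,0,0,0,0,0,0.011],
])

```text
clock: 18.6
tool_pos: [0.4679, 0.3015, 0.124]
eef_rot: [0.988, -0.156, -0.006, 0.005]
contact_force: [0.5, 0.4, -1.6]
opening: 0.52
```

```bash
python3 -c "
from h import *
c,_=snap('wrist','w7');np.save('w7.npy',c,allow_pickle=True)
plan((.465,.3305,.08),-.31,4)"
```

```text
tot rot [ 0.015  0.009 -0.005] tot world [-0.0035  0.0317 -0.0438] F [ 0.29 -0.43 -1.5 ] t 18.65
[0, -3.2, -7.4, 10.9, 0.0037, 0.0022, -0.0014]
[0, -3.2, -7.4, 10.9, 0.0037, 0.0022, -0.0014]
[0, -3.2, -7.3, 10.9, 0.0037, 0.0022, -0.0014]
[0, -3.2, -7.3, 10.9, 0.0037, 0.0022, -0.0014]
```

View pics/w7.png

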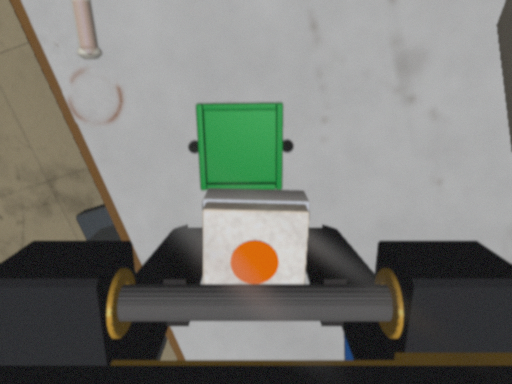

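Run:
```python
from h import *
w=np.load('w7.npy',allow_pickle=True).item();W=load('w7');ct=r.get_calibration('top');cs=r.get_calibration('scene')
g,_=blob(W,(45,100,40),(80,255,255),(150,80,320,188))
q=cv2.boxPoints(cv2.minAreaRect(g));print(q.round(1).tolist())
q=cv2.approxPolyDP(cv2.convexHull(g),5,True)[:,0];X=np.array([onz(w,x,.013) for x in q]);print(q.tolist(),X.round(4).tolist(),X.mean(0))
for i in range(len(X)):
    d=X[(i+1)%len(X)]-X[i];print(np.linalg.norm(d).round(4),np.arctan2(d[1],d[0]).round(3))
f=[onz(w,x,.005) for x in [(194,146),(288,146)]];print(f,(f[0]+f[1])/2,np.arctan2(*(f[1]-f[0])[[1,0]]))
p=cen(g);print(tri(w,p,cs,[195.18,176.78]))
```

```text
[[197.0, 104.0], [283.0, 104.0], [283.0, 187.0], [197.0, 187.0]]
[[281, 104], [280, 187], [201, 187], [197, 105]] [[0.5034, 0.3515, 0.013], [0.4846, 0.2916, 0.013], [0.4261, 0.3103, 0.013], [0.4449, 0.3696, 0.013]] [0.46474811 0.33078077 0.013     ]
0.0628 -1.874
0.0615 2.832
0.0622 1.262
0.0611 -0.3
[array([0.43038692, 0.34131868, 0.005     ]), array([0.49982745, 0.31904665, 0.005     ])] [0.46510719 0.33018266 0.005     ] -0.31036986249562915
(array([0.46492963, 0.33127484, 0.00690449]), np.float64(0.00033566299665465754))
```

Emit:
play_rows([
  [0.3,-3,-8,10,0.004,0.002,-0.001],
  [0.3,-3,-8,10,0.004,0.002,-0.001],
  [0.3,-3,-8,10,0.004,0.002,-0.001],
  [0.3,-3,-7,10,0.004,0.002,-0.001],
  [0.3,0,0,10,0,0,0],
  [0.3,0,0,5,0,0,0],
  [0.3,0,0,0,0,0,0],
  [0.3,0,0,0,0,0,0],
])

```text
clock: 19.65
tool_pos: [0.4669, 0.3288, 0.0626]
eef_rot: [0.988, -0.157, -0.001, 0.002]
contact_force: [0.4, 0.2, -1.1]
opening: 0.52
```

```bash
python3 -c "
from h import *
plan((.465,.3305,.04),-.308,4)"
```

```text
tot rot [ 0.003  0.001 -0.008] tot world [-0.0019  0.0017 -0.0226] F [ 0.39  0.22 -1.11] t 19.65
[0, -0.6, -0.3, 5.6, 0.0009, 0.0002, -0.002]
[0, -0.6, -0.3, 5.6, 0.0009, 0.0002, -0.002]
[0, -0.6, -0.3, 5.6, 0.0009, 0.0002, -0.002]
[0, -0.6, -0.3, 5.6, 0.0009, 0.0002, -0.002]
```

Emit:
play_rows([
  [0.3,-1,-0.6,6,0.001,0,-0.002],
  [0.3,-1,-0.6,6,0.001,0,-0.002],
  [0.3,-0.5,0,6,0.001,0,-0.002],
  [0.3,0,0,6,0,0,-0.002],
  [0.3,0,0,6,0,0,0],
  [0.3,0,0,2,0,0,0],
  [0.3,0,0,0,0,0,0],
  [0.3,0,0,0,0,0,0],
])

```text
clock: 20.65
tool_pos: [0.4652, 0.3309, 0.0287]
eef_rot: [0.988, -0.153, 0.0, -0.0]
contact_force: [0.6, 0.1, -0.5]
opening: 0.518
```

```bash
python3 -c "
from h import *
plan((.465,.3305,.0165),-.308,8)
snap('scene','s8');c,im=snap('wrist','w8');b=cv2.resize(load('s8')[120:220,130:330],None,fx=4,fy=4,interpolation=2);cv2.imwrite('pics/s8b.png',b[...,::-1])"
```

```text
tot rot [-0.001  0.     0.   ] tot world [-0.0002 -0.0004 -0.0122] F [ 0.62  0.08 -0.55] t 20.65
[0, -0.0, 0.1, 1.5, -0.0001, 0.0, 0.0]
[0, -0.0, 0.1, 1.5, -0.0001, 0.0, 0.0]
[0, -0.0, 0.0, 1.5, -0.0001, 0.0, 0.0]
[0, -0.0, 0.0, 1.5, -0.0001, 0.0, 0.0]
[0, -0.0, 0.0, 1.5, -0.0001, 0.0, 0.0]
[0, -0.0, 0.0, 1.5, -0.0001, 0.0, 0.0]
[0, -0.0, 0.0, 1.5, -0.0001, 0.0, 0.0]
[0, -0.0, 0.0, 1.5, -0.0001, 0.0, 0.0]
```

View pics/s8b.png

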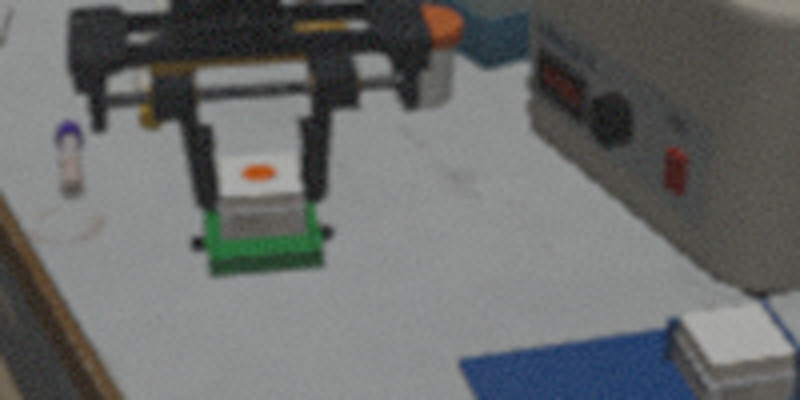

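View pics/w8.png

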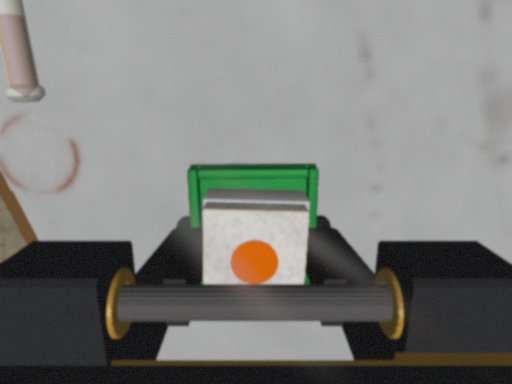

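Emit:
play_rows([
  [0.3,0,0,2,0,0,0],
  [0.3,0,0,2,0,0,0],
  [0.3,0,0,2,0,0,0],
  [0.3,0,0,2,0,0,0],
  [0.3,0,0,1.5,0,0,0],
  [0.3,0,0,1,0,0,0],
  [0.3,0,0,0.6,0,0,0],
  [0.3,0,0,0.4,0,0,0],
])

```text
clock: 21.75
tool_pos: [0.4654, 0.331, 0.0167]
eef_rot: [0.988, -0.153, 0.0, -0.001]
contact_force: [1.0, 0.1, -1.0]
opening: 0.519
```

Emit:
play_rows([
  [0.3,0,0,0.4,0,0,0],
  [0.3,0,0,0.4,0,0,0],
  [0.3,0,0,0,0,0,0],
  [0.55,0,0,0,0,0,0],
  [0.7,0,0,0,0,0,0],
  [0.8,0,0,0,0,0,0],
  [0.85,0,0,0,0,0,0],
  [0.85,0,0,0,0,0,0],
])

```text
clock: 22.75
tool_pos: [0.4657, 0.3313, 0.0164]
eef_rot: [0.988, -0.153, 0.001, -0.001]
contact_force: [0.2, -0.3, -0.4]
opening: 0.849
```

```bash
python3 -c "
from h import *
print(r.get_state()['tool_pos'],r.get_state()['contact_force']);snap('wrist','w9')"
```

```text
[0.46573219 0.33128656 0.01636634] [ 0.15635679 -0.25009409 -0.38397846]
```

View pics/w9.png

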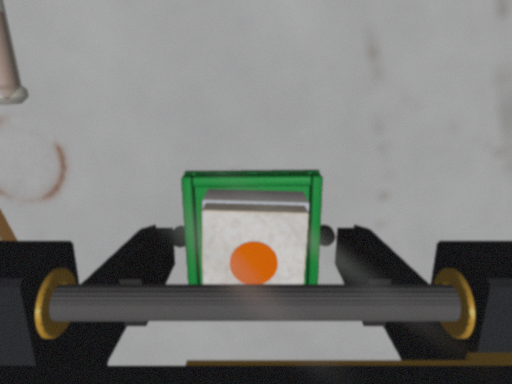

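Released; the pack sits inside the nest walls with the fingers clear of it. Lifting straight up.

Emit:
play_rows([
  [0.85,0,0,-5,0,0,0],
  [0.85,0,0,-10,0,0,0],
  [0.85,0,0,-25,0,0,0],
  [0.85,0,0,-40,0,0,0],
  [0.85,0,0,-50,0,0,0],
  [0.85,0,20,-40,0,0,0],
  [0.85,0,20,0,0,0,0],
  [0.85,0,0,0,0,0,0],
])

```text
clock: 23.8
tool_pos: [0.4536, 0.2926, 0.1966]
eef_rot: [0.988, -0.153, 0.002, -0.002]
contact_force: [-0.5, -0.2, -0.1]
opening: 0.849
```

Run:
```python
from h import *
cs=r.get_calibration('scene');c,W=snap('wrist','w10');_,S=snap('scene','s10')
def st(im,roi):
    o,_=blob(im,(5,140,120),(20,255,255),roi);return cen(o)
p2=st(S,(170,140,225,195))
h=hsv(W);m=cv2.inRange(h,(5,140,120),(20,255,255));m[240:]=0;k,_=cv2.findContours(m,0,1);k=max(k,key=cv2.contourArea);p=cen(k)
print(p,p2,tri(c,p,cs,p2),onz(c,p,.033))
g,_=blob(W,(45,100,40),(80,255,255),(0,0,512,260));q=cv2.boxPoints(cv2.minAreaRect(g));print(q.tolist(),[onz(c,x,.013).round(4).tolist() for x in q])
b=cv2.resize(S[140:270,160:370],None,fx=3.8,fy=3.8,interpolation=2);cv2.imwrite('pics/s10b.png',b[...,::-1])
print(r.get_state()['tool_pos'],r.get_state()['contact_force'])
S0=load('scene0');
for im in (S0,S):
    mm=cv2.inRange(hsv(im),(0,0,130),(180,60,255));mm[:195]=0;mm[250:]=0;mm[:,:290]=0;mm[:,355:]=0
```

```text
[253.01129032258063, 125.01129032258065] [194.6410256410256, 167.6153846153846] (array([0.4653449 , 0.33131225, 0.03068335]), np.float64(5.63649918207462e-06)) [0.46541073 0.33150269 0.033     ]
[[218.0, 156.99996948242188], [218.0, 88.99999237060547], [287.0, 89.0], [287.0, 156.99996948242188]] [[0.4231, 0.3108, 0.013], [0.444, 0.371, 0.013], [0.5048, 0.3517, 0.013], [0.4871, 0.2905, 0.013]]
[0.4540251  0.29487586 0.19609531] [-0.19907813  0.1424792  -0.01174469]
```

View pics/w10.png

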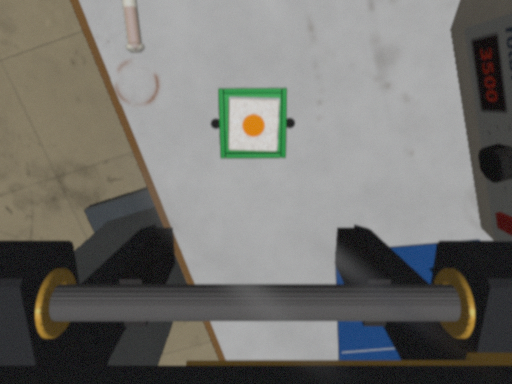

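View pics/s10b.png

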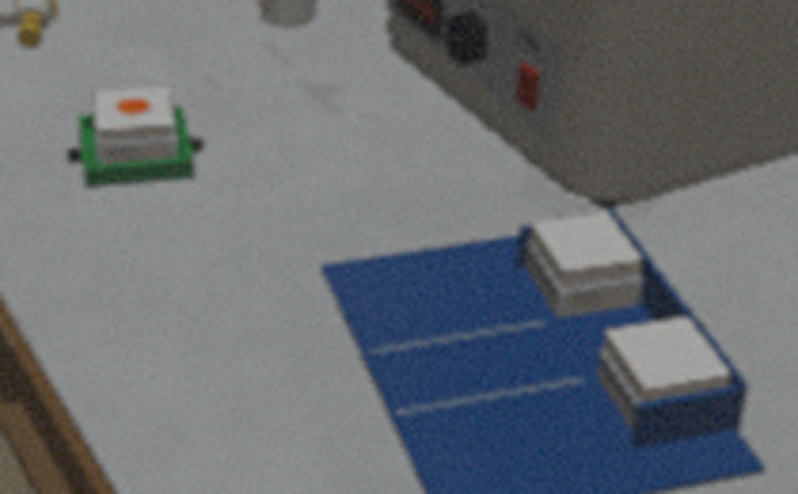

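```bash
python3 -c "
from plant import r
print(r.finish_job())"
```

```text
the job is handed in; nothing more can be done
None
```

The marked pack is in the green nest and released, and the job was handed in at about 24 s of the 72 s allowed. The interface gives no verdict, so the result below rests on my own checks.

**How it went:**
- **Slide:** I felt for the pack's top with the shut fingertip and touched it at z of about 0.032 m. I dragged it about 87 mm straight out along the tray. Readings between moves showed 5 to 7 N on the fingertip; I could not see the force within a move.
- **Pick and place:** I gripped it at 15 N across its 46 mm side, lifted it, lowered it centred into the nest, opened the fingers and backed off.

**Last checks:**
- **Position in the nest:** the two views put the sticker at (0.465, 0.331), within about 1 mm of the nest centre. It looks flat inside the walls.
- **Height:** its top measured 31 mm, against about 33 mm expected from the touch height. That is within the cameras' error.
- **Neighbours:** both other packs still stand against the back and side walls. I judged this by eye in the wrist and scene pictures and did not measure it.
- **Robot:** the gripper was well clear, with the force reading near zero.

**One disagreement:** early on, the top and wrist cameras together gave the sticker's height as 21 mm, while the pairs using the scene camera gave 30 mm. I trusted neither and found the top by touch.

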